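# Shut the balance's draught shield and tare it

### The arm

A 6-joint arm with a two-finger parallel gripper is mounted at the origin on the work surface. World frame = base frame: x ahead of the robot, y to its left, z up, the work surface at z = 0. Lengths are in mm, angles in rad, forces in N, time in s.
With the tool pointing down it reaches from about 325 to 900 mm from the base axis. Payload 6.1 kg.
Tool frame: the origin (TCP) lies midway between the tips of the shut fingers; the grasp point (between the pads) lies 19 mm behind it (robot.grip_depth is the distance from the TCP to the grasp point, in mm); z points along the fingers, y is the direction in which the jaws open and shut (so a half turn about z gives the same grasp; the last joint's range is limited). The gripper opens to 87 mm and grips with 3 to 60 N. Pads are 19 mm wide; open, the fingers measure 117 mm over their backs; the gripper's body (75 mm by 190 mm) begins 51 mm behind the grasp point.
Start: joints at [1.12, 0.22, 1.526, -0, 1.395, -0.126], TCP at [199.448, 592.314, 222.538] pointing down, gripper open.
Joint ranges: [-2.98, 2.98], [-0.91, 2.08], [0.09, 2.57], [-1.24, 4.39], [0.2, 2.65], [-2.68, 2.68]. Speed limits (rad/s): [2.57, 2.57, 3.01, 3.14, 3.14, 3.14].

### API

Orientations are given as a unit quaternion [w, x, y, z].
In Python, from cell import robot, optics, models gives the robot as it stands.
- The arm moves only by the tool apply_moves, never from a script. Its argument "plan" is a list of rows, each a list of 3 entries, a list of its own where there are three numbers: the opening in per cent of the stroke, from 0 (shut) to 100 (fully open), then the shift along the tool's x, y, z in m, then the turn, a rotation vector about the tool's x, y, z in rad. A call has 1 to 8 rows; each row shifts and turns the pose as measured when the row begins, along the tool's axes as they then stand; what a row does not reach is not made up. A row lasts 1/12 s, in which the tool goes at most 41.7 mm and 7.16 degrees, less where a joint would pass 70% of its speed; a pose out of reach is approached as far as the arm can. A call is refused whole if a number of a shift passes 0.0417 or a number of a turn 0.125, either way. A call with a gripper value outside its range is refused whole. The fingers move at their own pace and stop on an object; "newtons" is the grip in N (left out, the last holds). Time passes only in rows, so rows that do not move let the fingers close. It gives the time, the measured TCP pose, the force and the opening at its end, in the units of the state.
- robot.sense(): the state, without advancing time (a new reading comes with each control period).
- optics.read_camera(name): name is "scene" or "top" or "wrist"; returns a dict with "pixels" (480x640x3 uint8, red, green, blue), "K" (3x3 intrinsics, pixels), "dist_coeffs" ([k1, k2, p1, p2, k3] as OpenCV has them; the pictures are not rectified), "world_from_camera" (4x4, takes a point from camera to world coordinates). Camera axes: x right, y down, z forward; pixel columns grow to the right and rows downward; lengths in mm; the calibration is good to about 2 mm. A picture is of the moment at which its call begins. There is no depth.
- robot.finish_job(): hands the job in, once; it reports no verdict.
Trained networks look in the newest picture that a camera, given by its name, has taken for a name from the list of things; names that differ only in an ending like _2 or _b are one class to them, and where a whole thing is asked for, a point or a joint stands for the part that bears it (a point fixed in the world has none). Each returns a list of dicts, best first, with "confidence" (0 to 1); they miss things now and then, are a little off and sometimes report something else, mostly with a low value. They report only what shows in the picture. A call takes as long as a camera call. They do not tell look-alikes from the thing itself.
- models.recognise(camera, name): "bbox" ([centre column, centre row, width, height] in pixels, round what is visible of it).
- models.silhouettes(camera, name): "pixels" (480x640 bool, what is visible of it) and "bbox" ([centre column, centre row, width, height] in pixels, round what is visible of it).
The state is a dict: "t": time; "joints": joint angles; "qvel": joint speeds; "joint_efforts": joint torques, N m; "tool_pos": TCP position; "ee_rot": TCP orientation; "ft_force": force on the tool from outside, world axes, zero at the start; "moment": the same for the moment, N m; "opening": finger opening in mm.
Only numpy, scipy, OpenCV 4.12 (cv2) and the standard library are available. Lean on these libraries where they do the work, as an engineer would, in place of code of your own. Each camera call takes 0.05 s, during which the arm holds its last target.

### The job

An empty weighing dish stands on the pan of the laboratory balance, and the draught shield has been left open on both sides and on top. With the fingertips, gently push all three glass doors fully shut by their blue grips, and then, with the shield shut, press the wide green tare key down and let it come up again. Do not press the red or the white key, do not shove the balance or bump the dish, pinch nothing, and leave the jar, the brass weight and the spatula alone.

Things in the scene. Friction and masses are not known exactly. Their poses are not given: they have to be found in the camera images.
- balance: light grey laboratory balance, 330 (x) x 210 (y) x 232 mm high, 6 kg, loose on four feet. Origin: centre of its underside. x points to its rear, y to its left, z up; keypad and display at the -x end, towards the robot. Glass draught shield: x -62 to +118, y -100 to +100, top 210 mm high. Console before it: deck 45 mm high (x -165 to -118), then display up to 62 mm. Rear housing 107 mm high.
- door_left_grip (a point): blue grip block on the left (+y) side glass door, moving with it; this point: middle of the block's top end. The block is 12 mm along the balance's x, stands out 26 mm from the glass (y +100 to +126 mm in the balance's frame; this point at +113) and runs from 100 to 190 mm above the bench.
- door_right_grip (a point): blue grip block on the right (-y) side glass door, moving with it; this point: middle of the block's top end. The block is 12 mm along the balance's x, stands out 26 mm from the glass (y -100 to -126 mm in the balance's frame; this point at -113) and runs from 100 to 190 mm above the bench.
- door_top_grip (a point): blue grip block on the top glass door, moving with it; this point: middle of the block's upper face. The block is 12 mm along the balance's x, 70 mm along the balance's y and stands up 22 mm from the glass (from 210 to 232 mm above the bench).
- door_left (a joint): slide of the left door, m: 0 fully shut (front edge against the front of the shield), grows to 0.115 as the door is slid along the balance's +x, to the rear. Its track is stiff by about 1 to 2 N; it stays where it is left and meets a hard stop at 0. The balance itself slides if pushed with more than about 30 N. The glass is 178 mm long and overhangs at the rear when open.
- door_right (a joint): slide of the right door, the same as door_left
- door_top (a joint): slide of the top door, the same as door_left (flat glass 4 mm thick, its upper face 210 mm above the bench)
- key_tare_top (a point): middle of the top face of the tare key: the wide green bar in the middle of the keypad, 50 mm (along the balance's y) x 18 mm, standing 5 mm proud of the deck, top 50 mm above the bench. The glass front of the shield is 81 mm behind its middle.
- key_tare (a joint): travel of the tare key, m: 0 up, 0.004 fully down; a spring (about 1 N to start, 4.5 N at full travel) brings it back. It registers when it is pressed at least two thirds of the way for a moment.
- key_power (a joint): travel of the on/off key: a small red key, 16 x 14 mm, 64 mm to the left (+y) of the tare key's middle, of the same height and spring; not to be pressed
- key_print (a joint): travel of the print key: a small white key, 16 x 14 mm, 64 mm to the right (-y) of the tare key's middle, of the same height and spring; not to be pressed
- pan (a point): centre of the top of the round steel weighing pan, 90 mm across, 72 mm above the bench, inside the shield
- dish: an empty aluminium weighing dish, 58 mm across the rim, 16 mm high, 20 g, standing loose on the pan. Origin: centre of its underside.
- jar: amber glass sample jar with a white cap, 56 mm across, 80 mm high, standing on the bench to the left of the balance. Origin: centre of its underside.
- weight: brass calibration weight with a knob, 31 mm across, 50 mm high, 200 g, standing on the bench to the right of the console. Origin: centre of its underside.
- spatula: narrow laboratory spatula, dark wooden handle and flat steel blade, 172 mm long, 11 mm wide, 9 mm high, lying on the bench to the right of the shield, handle to its -x. Origin: under its middle, on the bench.
Things that resemble listed ones, but are neither listed nor needed, are in the scene too. There is more than one size of the dish; the job needs the smallest.

How it is judged:
By the outcome, as a careful person would: the job done as asked, in the order asked, and still so for the second after the job is handed in, with the robot touching nothing.
It also fails if it takes over 58 s, if anything falls off the work surface, if the arm or the gripper's body presses on something with over 40 N, if the wrist force passes 120 N, or if a joint passes its speed limit or range.

## Working session

There is one attempt and no reset: what is moved stays moved. The work goes in short steps, Python scripts to look and compute and a tool call to move; the robot and the scene stay as the last step left them, time stands still between calls to the robot, and variables do not carry over. Pictures are saved under pics/ and viewed, and the job is handed in when it is done.

Besides the shell and the picture viewer there is one more tool, called after "Call:" as name(argument=value, ...), one argument or row to a line, values as JSON. apply_moves: Moves the arm, as the interface text tells. Its arguments: {"type":"object","properties":{"plan":{"type":"array","items":{"type":"array"}},"newtons":{"type":"number"}},"required":["plan"]}

```bash
ls; mkdir -p pics; python3 - <<'E'
from cell import robot, optics, models
import cv2,numpy as np
print(robot.sense())
for n in ["scene","top","wrist"]:
    r=optics.read_camera(n)
    cv2.imwrite(f"pics/{n}0.png",r["pixels"][:,:,::-1])
    print(n,r["K"],r["dist_coeffs"],np.round(r["world_from_camera"],3))
print(robot.sense()["t"])
E
```

```text
pics
{'t': 0.0, 'joints': array([ 1.11991622e+00,  2.21237218e-01,  1.52764184e+00, -4.13780483e-05,
        1.39464873e+00, -1.26109300e-01]), 'qvel': array([ 0.00147306, -0.00071516,  0.00031128, -0.00075639, -0.00070367,
        0.0018026 ]), 'joint_efforts': array([ 1.29629876e-03, -4.94588363e+01, -3.87393880e+01,  6.99578575e-02,
        5.63841581e-02, -1.49339307e-04]), 'tool_pos': array([199.18163009, 591.75580435, 221.41409605]), 'ee_rot': array([-2.55758015e-04,  1.61669016e-01,  9.86844564e-01, -9.33373980e-04]), 'ft_force': array([ 0.54019692, -0.16365781, -0.07021519]), 'moment': array([0.00513415, 0.04197016, 0.01382882]), 'opening': 87.29934177857885}
scene [[461.59037645   0.         327.79687943]
 [  0.         461.59037645 238.66500215]
 [  0.           0.           1.        ]] [-0.08241881  0.          0.          0.          0.        ] [[ 8.07000e-01  5.60000e-01 -1.87000e-01  7.65573e+02]
 [ 5.90000e-01 -7.67000e-01  2.52000e-01 -1.71149e+02]
 [-2.00000e-03 -3.14000e-01 -9.49000e-01  8.95035e+02]
 [ 0.00000e+00  0.00000e+00  0.00000e+00  1.00000e+00]]
top [[499.88070158   0.         324.10815521]
 [  0.         499.88070158 234.17003153]
 [  0.           0.           1.        ]] [-0.04510181  0.          0.          0.          0.        ] [[ 7.000000e-03 -9.810000e-01  1.950000e-01  4.227980e+02]
 [-1.000000e+00 -2.000000e-03  2.300000e-02 -1.036000e+01]
 [-2.200000e-02 -1.950000e-01 -9.810000e-01  1.132704e+03]
 [ 0.000000e+00  0.000000e+00  0.000000e+00  1.000000e+00]]
wrist [[416.62149084   0.         318.64963597]
 [  0.         416.62149084 240.61195434]
 [  0.           0.           1.        ]] [-0.08328632  0.          0.          0.          0.        ] [[ 3.19000e-01  9.13000e-01  2.53000e-01  1.30182e+02]
 [ 9.48000e-01 -3.07000e-01 -8.70000e-02  6.16454e+02]
 [-1.00000e-03  2.68000e-01 -9.63000e-01  3.83955e+02]
 [ 0.00000e+00  0.00000e+00  0.00000e+00  1.00000e+00]]
0.15
```

View pics/scene0.png

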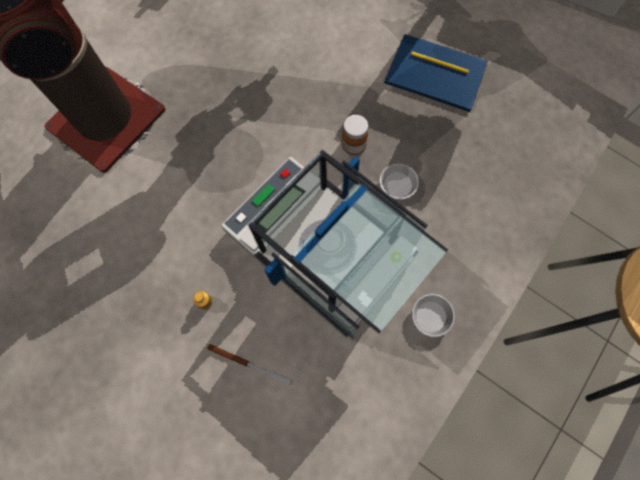

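View pics/top0.png

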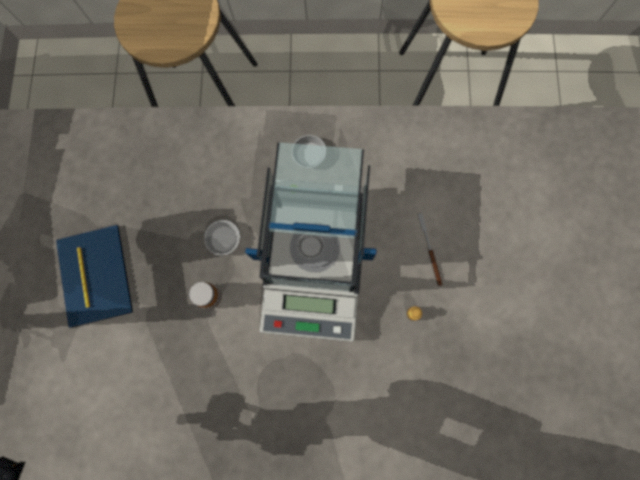

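View pics/wrist0.png

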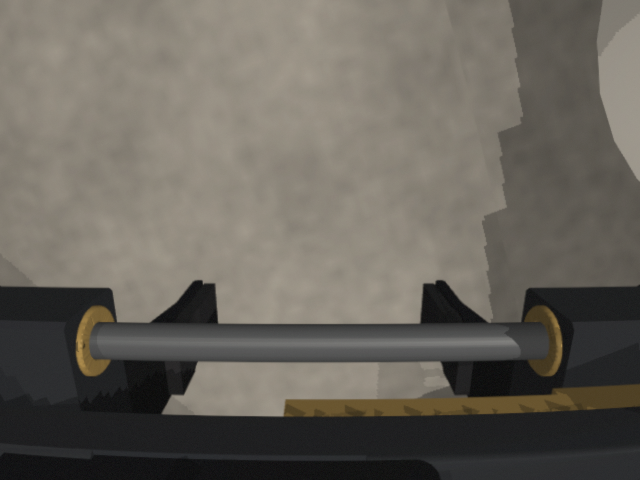

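```bash
python3 - <<'E'
import cv2
a=cv2.imread("pics/top0.png")[130:350,230:390]
cv2.imwrite("pics/topc.png",cv2.resize(a,None,fx=3.6,fy=2.7*1.0 if 0 else 2.7) if 0 else cv2.resize(a,None,fx=2.7,fy=2.7,interpolation=cv2.INTER_CUBIC))
a=cv2.imread("pics/scene0.png")[130:350,210:460]
cv2.imwrite("pics/scenec.png",cv2.resize(a,None,fx=2.7,fy=2.7,interpolation=cv2.INTER_CUBIC))
E
cat > h.py <<'E'
import numpy as np,cv2
from cell import robot,optics,models
def proj(r,P):
    M=np.linalg.inv(r["world_from_camera"]);P=np.atleast_2d(P).astype(float)
    return cv2.projectPoints(P,cv2.Rodrigues(M[:3,:3])[0],M[:3,3],r["K"],r["dist_coeffs"])[0][:,0]
def ray(r,uv):
    p=cv2.undistortPoints(np.array([[uv]],float),r["K"],r["dist_coeffs"])[0,0]
    W=r["world_from_camera"];d=W[:3,:3]@np.array([p[0],p[1],1]);return W[:3,3],d/np.linalg.norm(d)
def atz(r,uv,z):
    o,d=ray(r,uv);return o+d*(z-o[2])/d[2]
def tri(rs,uvs):
    A=np.zeros((3,3));b=np.zeros(3);L=[]
    for r,u in zip(rs,uvs):
        o,d=ray(r,u);Q=np.eye(3)-np.outer(d,d);A+=Q;b+=Q@o;L.append((Q,o))
    x=np.linalg.solve(A,b);return x,[round(float(np.linalg.norm(Q@(x-o))),1) for Q,o in L]
E
python3 - <<'E'
from h import *
R={n:optics.read_camera(n) for n in("scene","top")}
for n in ["door_left_grip","door_right_grip","door_top_grip","key_tare_top","key_power","key_print","dish","jar","weight","pan","balance"]:
    for c in R:
        try:
            for m in models.recognise(c,n)[:4]: print(n,c,np.round(m["bbox"],1),round(m["confidence"],2))
        except Exception as e: print(n,e)
print(robot.sense()["t"])
E
```

```text
door_left_grip scene [384.1 195.8  86.1  72.9] 0.8
door_left_grip top [260.  218.6  28.2  95.9] 0.71
door_right_grip scene [310.4 291.6  98.1  85.2] 0.9
door_right_grip top [368.  215.9  20.6 100.8] 0.64
door_top_grip scene [366.9 258.  158.9 150.8] 0.69
door_top_grip scene [382.9 194.9  82.9  72. ] 0.3
door_top_grip top [315.4 189.9  97.5  94.9] 0.72
door_top_grip top [367.5 215.2  17.6  97.8] 0.62
key_tare_top scene [262.4 192.   17.1  20.8] 0.69
key_tare_top top [308.9 326.5  24.2  11.8] 0.59
key_print scene [241.5 218.2  12.4   8.5] 0.39
key_print top [308.6 326.2  23.1   9. ] 0.72
key_print top [340.8 329.1   0.7   0.5] 0.41
key_print top [205.  293.2  34.4  26.2] 0.38
dish scene [433.5 317.7  45.4  42.2] 0.95
dish scene [400.2 181.   38.   38. ] 0.85
dish top [309.2 246.5  22.8  25.4] 0.97
dish top [221.8 239.1  32.7  33.4] 0.73
dish top [311.4 141.3  28.7   7.3] 0.67
jar scene [352.9 135.2  25.9  34.1] 0.56
jar top [204.4 293.3  32.3  22.4] 0.72
jar top [309.4 326.9  19.4  10.9] 0.57
weight scene [204.4 300.5  15.9  15.8] 0.76
weight scene [383.2 192.3  84.   72.3] 0.47
weight top [415.2 313.1  19.2   6.8] 0.71
pan scene [334.1 243.8 223.7 191.7] 0.97
pan top [313.  241.7 129.8 193.3] 0.77
balance scene [333.1 245.9 227.2 185.4] 0.81
balance top [309.3 242.3 131.8 202.7] 0.71
1.35
```

View pics/topc.png

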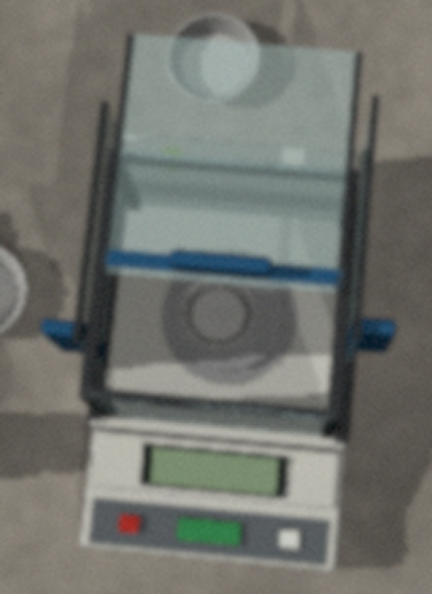

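View pics/scenec.png

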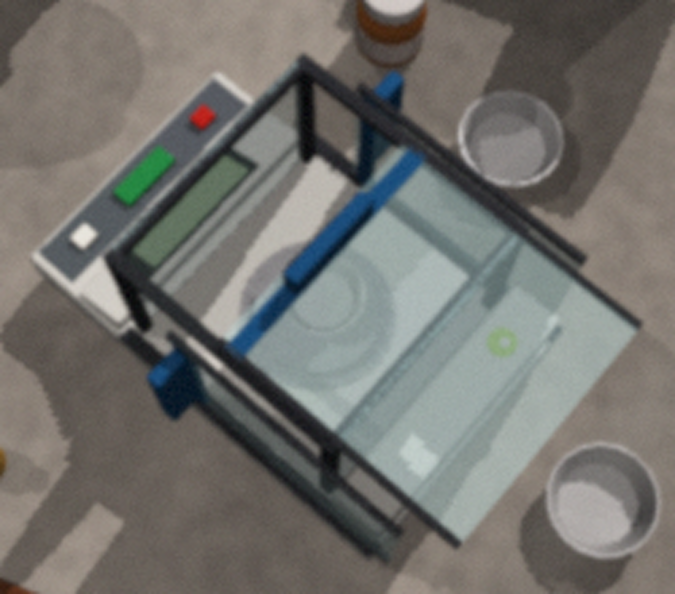

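```bash
cat > fit.py <<'E'
from h import *
from scipy.optimize import least_squares
R={n:optics.read_camera(n) for n in("scene","top")}
T=lambda u,v:(230+u/2.7,130+v/2.7)
S=lambda u,v:(210+u/2.7,130+v/2.7)
def W(p,L):
    c,s=np.cos(p[2]),np.sin(p[2]);L=np.atleast_2d(L);return np.c_[p[0]+c*L[:,0]-s*L[:,1],p[1]+s*L[:,0]+c*L[:,1],L[:,2]]
obs=[("top",T(130,523),(-143,64,50)),("top",T(210,531),(-143,0,50)),("top",T(288,539),(-143,-64,50)),
("scene",S(203,115),(-143,64,50)),("scene",S(145,176),(-143,0,50)),("scene",S(83,235),(-143,-64,50)),
("top",T(82,545),(-165,105,45)),("top",T(331,567),(-165,-105,45)),("scene",S(219,75),(-165,105,45)),("scene",S(38,257),(-165,-105,45))]
f=lambda p:np.concatenate([(proj(R[n],W(p,L))[0]-uv) for n,uv,L in obs])
s=least_squares(f,[420,0,0]);p=s.x;print(np.round(p,3),np.round(s.fun.reshape(-1,2),1))
for n,i,uv in [("top",0,T(220,257)),("scene",0,S(328,237))]:
    q=atz(R[n],uv,232);c,si=np.cos(p[2]),np.sin(p[2]);d=q[:2]-p[:2];print("topgrip",n,c*d[0]+si*d[1],-si*d[0]+c*d[1])
print(tri([R["top"],R["scene"]],[T(210,531),S(145,176)]),tri([R["top"],R["scene"]],[T(220,257),S(328,237)]))
np.save("p.npy",p)
E
python3 fit.py
```

```text
[ 5.83078e+02  3.95140e+01 -8.20000e-02] [[-1.4 -1.7]
 [-1.3 -1.9]
 [-0.3 -2.2]
 [-0.6  0.3]
 [-0.8 -0.3]
 [-0.2  0.5]
 [-3.3 -1.2]
 [ 2.  -0.4]
 [-0.7 -3.5]
 [-5.6  1.2]]
topgrip top 35.88908524720518 -2.4667706013414588
topgrip scene 37.04015885907089 -0.8136586480130323
(array([437.9221254 ,  51.40440019,  41.71671604]), [2.8, 2.8]) (array([619.31619371,  34.9728213 , 231.35509286]), [1.0, 1.0])
```

```bash
cat > ov.py <<'E'
from fit import *
import sys
dl,dr,dt=[float(a) for a in sys.argv[1:4]]
sh=[(x,y,210) for x,y in[(-62,-100),(118,-100),(118,100),(-62,100)]]
def box(x0,x1,y0,y1,z0,z1):
    c=[(x,y,z) for z in(z0,z1) for x,y in((x0,y0),(x1,y0),(x1,y1),(x0,y1))]
    return [(c[i],c[j]) for i,j in((0,1),(1,2),(2,3),(3,0),(4,5),(5,6),(6,7),(7,4),(0,4),(1,5),(2,6),(3,7))]
gx=float(sys.argv[4])
E=box(-62,118,-100,100,60,210)
G=box(gx+dl-6,gx+dl+6,100,126,100,190)+box(gx+dr-6,gx+dr+6,-126,-100,100,190)+box(dt-6,dt+6,-35,35,210,232)
K=box(-152,-134,-25,25,45,50)+box(-165,-118,-105,105,0,45)
for n,(x0,y0,w,h) in {"top":(230,130,160,220),"scene":(210,130,250,220)}.items():
    im=R[n]["pixels"][:,:,::-1][y0:y0+h,x0:x0+w];im=cv2.resize(im,None,fx=2.7,fy=2.7,interpolation=cv2.INTER_CUBIC)
    for L,col in((E,(0,255,255)),(G,(255,0,255)),(K,(255,255,0))):
        for a,b in L:
            q=(proj(R[n],W(p,[a,b]))-[x0,y0])*2.7
            cv2.line(im,*[tuple(int(round(v)) for v in k) for k in q],col,1)
    cv2.imwrite(f"pics/ov_{n}_{sys.argv[5]}.png",im)
E
python3 - <<'E'
s=open('fit.py').read().replace(''',
("top",T(82,545)''',']\nx=[("top",T(82,545)')
open('fit.py','w').write(s)
E
python3 ov.py 0 0 36 -18 a
```

```text
[ 5.81338e+02  3.78650e+01 -9.10000e-02] [[-1.1 -1.2]
 [-1.1 -1.2]
 [-0.1 -1.2]
 [-1.2  0.2]
 [-1.6 -0.6]
 [-1.2  0.1]]
topgrip top 37.49212973299901 -0.3607987760874334
topgrip scene 38.62908380818367 1.3020557037429201
(array([437.9221254 ,  51.40440019,  41.71671604]), [2.8, 2.8]) (array([619.31619371,  34.9728213 , 231.35509286]), [1.0, 1.0])
```

View pics/ov_top_a.png

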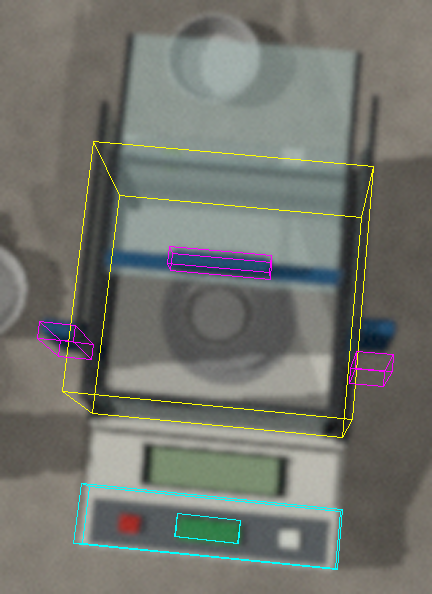

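View pics/ov_scene_a.png

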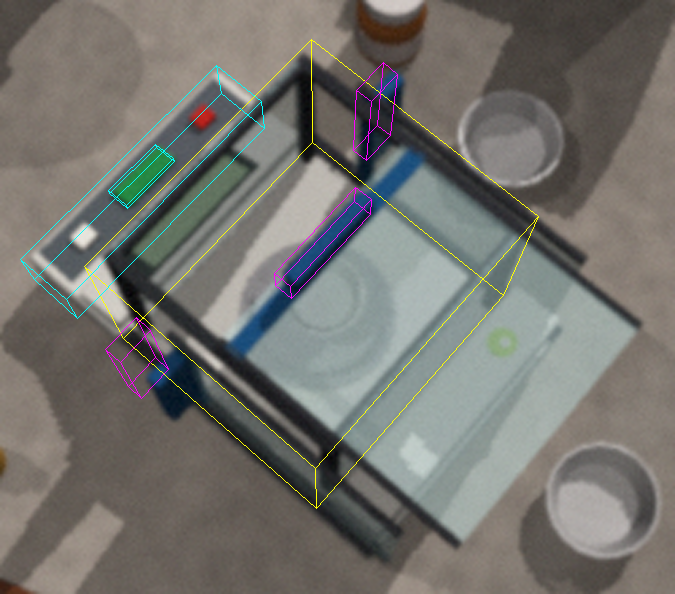

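```bash
cat > grip.py <<'E'
from fit import *
from scipy.optimize import minimize
def blue(r):
    h=cv2.cvtColor(r["pixels"],cv2.COLOR_RGB2HSV);return ((h[...,0]>100)&(h[...,0]<125)&(h[...,1]>140)).astype(np.uint8)
def hull(r,x0,x1,y0,y1,z0,z1):
    P=[(x,y,z) for x in(x0,x1) for y in(y0,y1) for z in(z0,z1)]
    h=cv2.convexHull(((proj(r,W(p,P)))*8).astype(np.int32).reshape(-1,1,2))
    m=np.zeros((480,640),np.uint8);cv2.fillConvexPoly(m,h,1,shift=3);return m
for n in R:
    b=blue(R[n]);k,lab,st,cen=cv2.connectedComponentsWithStats(b)
    for i in range(1,k):
        if st[i,4]>20: print(n,i,st[i],np.round(cen[i],1))
    for nm,f in {"L":lambda g,y:(g-6,g+6,100+y,126+y,100,190),"R":lambda g,y:(g-6,g+6,-126+y,-100+y,100,190)}.items():
        best=[]
        for g in range(-50,80,1):
          for y in range(-8,9,2):
            m=hull(R[n],*f(g,y));w=cv2.dilate(m,np.ones((9,9)));bb=b&w
            best.append(((m&b).sum()/((m|bb).sum()),g,y))
        best.sort(reverse=True);print(n,nm,best[:4])
E
python3 grip.py; python3 - <<'E'
E
```

```text
[ 5.81338e+02  3.78650e+01 -9.10000e-02] [[-1.1 -1.2]
 [-1.1 -1.2]
 [-0.1 -1.2]
 [-1.2  0.2]
 [-1.6 -0.6]
 [-1.2  0.1]]
topgrip top 37.49212973299901 -0.3607987760874334
topgrip scene 38.62908380818367 1.3020557037429201
(array([437.9221254 ,  51.40440019,  41.71671604]), [2.8, 2.8]) (array([619.31619371,  34.9728213 , 231.35509286]), [1.0, 1.0])
scene 6 [ 386   36   79   70 1449] [412.   67.9]
scene 59 [431  74   9   9  24] [434.   78.6]
scene 108 [349 157  10  12  74] [354.2 162.4]
scene 109 [343 176   6  21  73] [345.5 186.1]
scene 110 [295 186  71  76 707] [330.  222.2]
scene 111 [265 259  21  25 293] [274.6 271.3]
scene L [(np.float64(0.27912087912087913), -12, -4), (np.float64(0.2786177105831533), -12, -2), (np.float64(0.2778993435448578), -13, -2), (np.float64(0.27593818984547464), -16, 0)]
scene R [(np.float64(0.7506426735218509), 11, 4), (np.float64(0.7480719794344473), 10, 6), (np.float64(0.7461538461538462), 11, 2), (np.float64(0.7461538461538462), 10, 4)]
top 1 [270 223  85  11 366] [310.6 227.9]
top 3 [107 227  12  11  44] [113.5 232.9]
top 27 [112 239   9  14  36] [116.8 244.6]
top 58 [107 247  13  11  39] [113.2 251.8]
top 65 [246 249  11  10  70] [251.7 252.7]
top 66 [363 249  13  10  95] [368.7 253.3]
top 98 [111 258   9   8  28] [115.4 261.1]
top 115 [ 86 264   9  13  32] [ 88.8 270.2]
top 123 [104 267   8  12  27] [107.1 274. ]
top 265 [105 303  26  14  82] [116.6 310.5]
top 275 [ 67 309  30  16 187] [ 80.5 316.3]
top L [(np.float64(0.3056768558951965), -15, -4), (np.float64(0.3056768558951965), -17, -4), (np.float64(0.30434782608695654), -13, -2), (np.float64(0.30434782608695654), -17, 4)]
top R [(np.float64(0.45023696682464454), 4, 0), (np.float64(0.4481132075471698), 4, 2), (np.float64(0.4481132075471698), 4, -4), (np.float64(0.4460093896713615), 11, 2)]
```

```bash
python3 ov.py -12 7 37.5 0 b | head -1
python3 -c "
import cv2,numpy as np
a=cv2.imread('pics/ov_top_b.png');b=cv2.imread('pics/ov_scene_b.png')
h=np.hstack([a[150:420],b[:,:][20:290] if 0 else np.zeros((270,4,3),np.uint8)]);
c=np.zeros((594,800,3),np.uint8);c[:270,:432]=a[150:420];c[270:270+324,:230]=b[270:594,70:300];c[0:300,440:740]=b[30:330,200:500]
cv2.imwrite('pics/cmp.png',c)"
```

```text
[ 5.81338e+02  3.78650e+01 -9.10000e-02] [[-1.1 -1.2]
```

View pics/cmp.png

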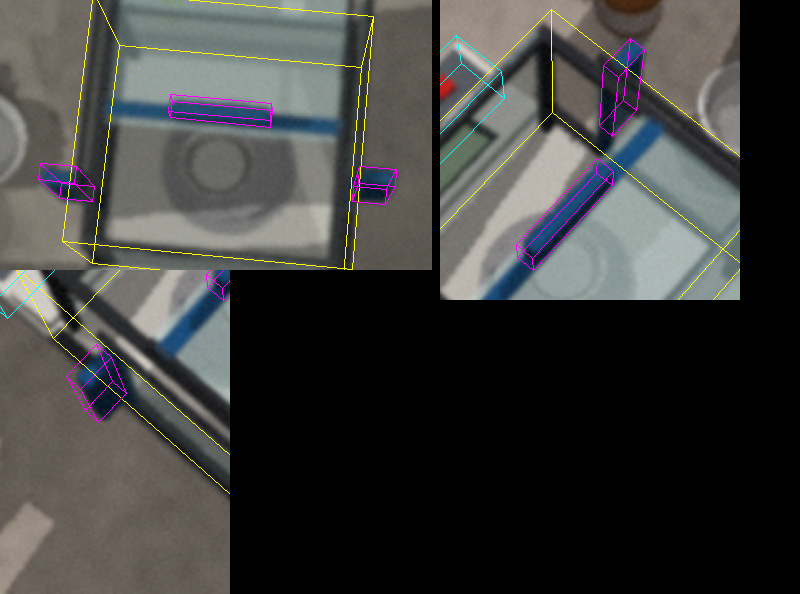

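```bash
cat > tgt.py <<'E'
from h import *
import sys
from scipy.spatial.transform import Rotation as Ro
p=np.array([581.3,37.9,-0.091])
def to(L,yaw=None):
    c,s=np.cos(p[2]),np.sin(p[2]);w=np.array([p[0]+c*L[0]-s*L[1],p[1]+s*L[0]+c*L[1],L[2]])
    S=robot.sense();q=S["ee_rot"];r=Ro.from_quat([q[1],q[2],q[3],q[0]])
    want=Ro.from_matrix(np.array([[-c,-s,0],[-s,c,0],[0,0,-1]]).T*1.0) if 0 else Ro.from_matrix(np.column_stack([[-c,-s,0],[-s,c,0],[0,0,-1]]))
    print("t",round(S["t"],2),"pos",np.round(S["tool_pos"],1),"world tgt",np.round(w,1),"tool delta mm",np.round(r.inv().apply(w-S["tool_pos"]),1),"turn",np.round((r.inv()*want).as_rotvec(),3))
    d=S["tool_pos"][:2]-p[:2];print("bal frame now",np.round([c*d[0]+s*d[1],-s*d[0]+c*d[1],S["tool_pos"][2]],1),"F",np.round(S["ft_force"],1))
    o=S["opening"];print("open",round(o,1))
if __name__=="__main__": to([float(a) for a in sys.argv[1:4]])
E
python3 tgt.py 22 190 222; python3 -c "
from h import *
R={n:optics.read_camera(n) for n in('scene','top')}
print(atz(R['top'],(222,238),20),atz(R['top'],(202,294),80),atz(R['top'],(415,313),40),atz(R['top'],(310,150),20))"
```

```text
t 1.75 pos [199.5 592.3 222.5] world tgt [620.5 225.1 222. ] tool delta mm [-5.162e+02 -2.137e+02  5.000e-01] turn [ 0.     0.    -0.234]
bal frame now [-430.6  517.4  222.5] F [ 0.5  0.7 -0.2]
open 87.1
[634.49943016 248.5830366   20.        ] [502.35118466 271.83406742  80.        ] [ 466.90031417 -182.2053991    40.        ] [845.80926531  50.17571073  20.        ]
```

Call:
apply_moves(
  plan=[
    [0, [-0.03, -0.015, 0], [0, 0, -0.117]],
    [0, [-0.03, -0.02, 0], [0, 0, -0.117]],
    [0, [-0.032, -0.023, 0], [0, 0, 0]],
    [0, [-0.032, -0.023, 0], [0, 0, 0]],
    [0, [-0.032, -0.023, 0], [0, 0, 0]],
    [0, [-0.032, -0.023, 0], [0, 0, 0]],
    [0, [-0.032, -0.023, 0], [0, 0, 0]],
    [0, [-0.032, -0.023, 0], [0, 0, 0]],
  ],
  newtons=10,
)

```text
t: 2.52
tool_pos: [430.5, 388.2, 222.5]
ee_rot: [-0.0, 0.033, 0.999, 0.002]
ft_force: [0.5, 1.0, 0.0]
opening: 41.6
```

```bash
python3 tgt.py 22 175 215
```

```text
t 2.52 pos [430.5 388.2 222.5] world tgt [619.1 210.2 215. ] tool delta mm [-199.9 -165.2    6.6] turn [ 0.004 -0.001  0.025]
bal frame now [-182.   335.1  222.5] F [0.5 1.  0. ]
open 41.6
```

Call:
apply_moves(
  plan=[
    [0, [-0.032, -0.026, 0], [0, 0, 0.025]],
    [0, [-0.032, -0.026, 0], [0, 0, 0]],
    [0, [-0.032, -0.026, 0], [0, 0, 0]],
    [0, [-0.032, -0.026, 0], [0, 0, 0]],
    [0, [-0.032, -0.026, 0], [0, 0, 0]],
    [0, [-0.025, -0.026, 0], [0, 0, 0]],
    [0, [0, 0, 0], [0, 0, 0]],
  ],
)

```text
t: 3.1
tool_pos: [607.9, 206.6, 222.7]
ee_rot: [0.002, 0.049, 0.999, 0.002]
ft_force: [-0.5, 0.8, 0.5]
opening: 1.7
```

```bash
python3 tgt.py 22 121 175; python3 -c "
from h import *
r=optics.read_camera('wrist');cv2.imwrite('pics/w1.png',r['pixels'][:,:,::-1])
r=optics.read_camera('top');cv2.imwrite('pics/t1.png',cv2.resize(r['pixels'][100:340,180:420,::-1],None,fx=2.4,fy=2.4))"
```

```text
t 3.1 pos [607.9 206.6 222.7] world tgt [614.2 156.4 175. ] tool delta mm [-10.9 -49.5  47.6] turn [ 0.004  0.004 -0.007]
bal frame now [ 11.2 170.4 222.7] F [-0.5  0.8  0.5]
open 1.7
```

View pics/w1.png

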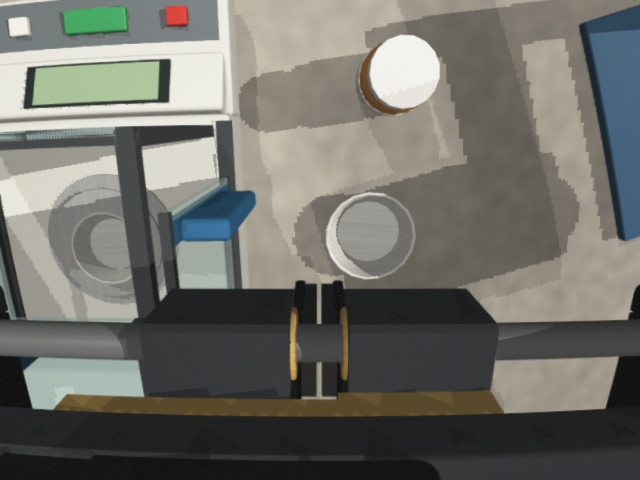

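View pics/t1.png

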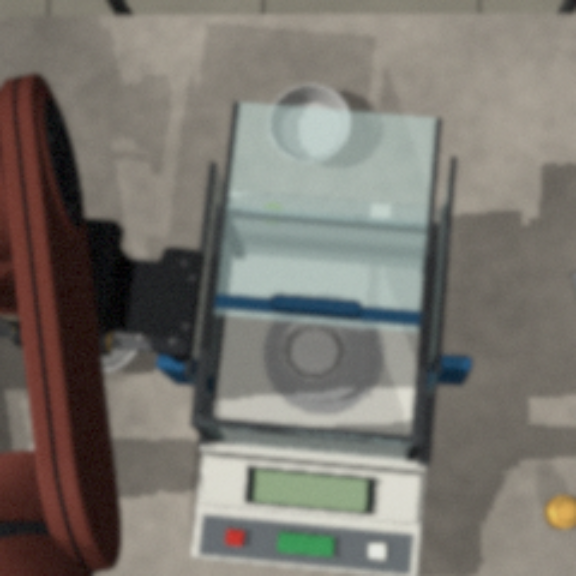

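```bash
python3 - <<'E'
from h import *
import cv2
r=optics.read_camera('wrist')
p=np.array([581.3,37.9,-0.091]);c,s=np.cos(p[2]),np.sin(p[2])
for uv,z in [((182,240),190),((232,239),190),((182,221),190),((239,216),190),((95,20),50),((176,15),50),((19,26),50)]:
    w=atz(r,uv,z);d=w[:2]-p[:2];print(uv,np.round(w,1),np.round([c*d[0]+s*d[1],-s*d[0]+c*d[1]],1))
cv2.imwrite('pics/w1c.png',cv2.resize(r['pixels'][150:270,120:280,::-1],None,fx=4,fy=4))
E
```

```text
(182, 240) [579.5 147.5 190. ] [-11.7 109. ]
(232, 239) [581.4 172.1 190. ] [-12.1 133.7]
(182, 221) [570.1 149.2 190. ] [-21.2 109.9]
(239, 216) [570.4 177.2 190. ] [-23.5 137.7]
(95, 20) [435.8  58.7  50. ] [-146.8    7.5]
(176, 15) [440.9 121.8  50. ] [-147.5   70.8]
(19, 26) [430.2  -4.3  50. ] [-146.7  -55.8]
```

View pics/w1c.png

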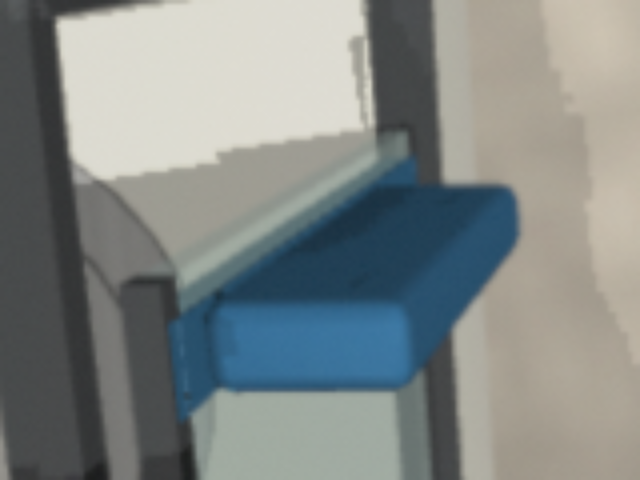

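```bash
python3 tgt.py 22 126 175; python3 - <<'E'
from h import *
r=optics.read_camera('wrist');q=atz(r,(95,20),50);print(q);W=r['world_from_camera'];print(np.round(W,3))
for uv in [(95,20),(176,15),(19,26)]: print(atz(r,uv,50))
E
python3 tgt.py 22 126 175
```

```text
t 3.25 pos [604.  212.2 222.6] world tgt [614.7 161.4 175. ] tool delta mm [-15.3 -50.   47.3] turn [ 0.007  0.001 -0.003]
bal frame now [  6.7 175.7 222.6] F [-0.5  0.7  0. ]
open 0.7
[435.09225086  59.83255343  50.        ]
[[ 9.40000e-02  9.59000e-01  2.69000e-01  5.31016e+02]
 [ 9.96000e-01 -9.20000e-02 -1.80000e-02  2.19054e+02]
 [ 7.00000e-03  2.69000e-01 -9.63000e-01  3.84914e+02]
 [ 0.00000e+00  0.00000e+00  0.00000e+00  1.00000e+00]]
[435.09225086  59.83255343  50.        ]
[440.03714306 122.89107915  50.        ]
[429.62454285  -3.23250788  50.        ]
t 3.3 pos [603.5 213.1 222.7] world tgt [614.7 161.4 175. ] tool delta mm [-15.8 -50.8  47.4] turn [ 0.007  0.001 -0.001]
bal frame now [  6.2 176.5 222.7] F [ 0.8  0.5 -1.1]
open 0.7
```

```bash
python3 - <<'E'
from h import *
r=optics.read_camera('wrist');r=optics.read_camera('wrist')
p=np.array([581.3,37.9,-0.091]);c,s=np.cos(p[2]),np.sin(p[2])
h=cv2.cvtColor(r['pixels'],cv2.COLOR_RGB2HSV)
for nm,lo,hi in [("green",(55,120,60),(80,255,255)),("red",(0,150,100),(6,255,255)),("blue",(100,140,120),(115,255,255))]:
    m=cv2.inRange(h,lo,hi);k,l,st,cen=cv2.connectedComponentsWithStats(m)
    for i in range(1,k):
        if st[i,4]>150:
            z=50 if nm!="blue" else 190
            w=atz(r,cen[i],z);d=w[:2]-p[:2];print(nm,st[i],np.round(w,1),np.round([c*d[0]+s*d[1],-s*d[0]+c*d[1]],1))
print(robot.sense()['tool_pos'],robot.sense()['t'])
cv2.imwrite('pics/w2.png',r['pixels'][:,:,::-1])
E
```

```text
green [  57   14   64   27 1495] [439.   54.7  50. ] [-143.2    3.8]
red [159  14  21  19 394] [444.6 117.6  50. ] [-143.4   67. ]
blue [169 229  50  21 981] [578.1 156.  190. ] [-13.9 117.3]
[603.12294079 213.90368401 222.92187544] 3.4
```

View pics/w2.png

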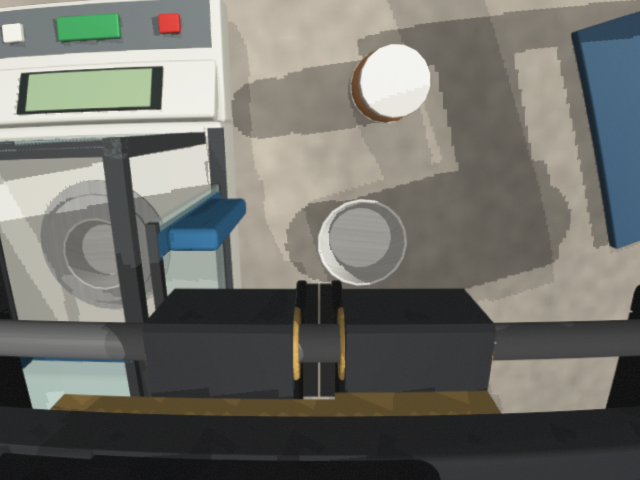

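```bash
sed -i 's/581.3,37.9/581.6,41.0/' tgt.py; python3 tgt.py 16 121 175
```

```text
t 3.4 pos [603.1 213.9 222.9] world tgt [608.5 160.  175. ] tool delta mm [-10.2 -53.5  47.6] turn [0.007 0.002 0.   ]
bal frame now [  5.7 174.1 222.9] F [0.8 0.2 0. ]
open 0.2
```

Call:
apply_moves(
  plan=[
    [0, [-0.006, 0, 0.024], [0, 0, 0]],
    [0, [-0.006, 0, 0.023], [0, 0, 0]],
    [0, [0, -0.018, 0], [0, 0, 0]],
    [0, [0, -0.018, 0], [0, 0, 0]],
    [0, [0, -0.012, 0], [0, 0, 0]],
    [0, [0, 0, 0], [0, 0, 0]],
    [0, [0, 0, 0], [0, 0, 0]],
  ],
)

```text
t: 3.98
tool_pos: [606.6, 175.5, 175.9]
ee_rot: [0.002, 0.037, 0.999, 0.005]
ft_force: [0.1, 0.1, 0.1]
opening: 0.6
```

```bash
python3 tgt.py 10 121 175
```

```text
t 3.98 pos [606.6 175.5 175.9] world tgt [602.6 160.6 175. ] tool delta mm [  2.9 -15.2   0.8] turn [0.01  0.004 0.017]
bal frame now [ 12.7 136.2 175.9] F [0.1 0.1 0.1]
open 0.6
```

Call:
apply_moves(
  plan=[
    [0, [0, -0.012, 0], [0.005, 0, 0.017]],
    [0, [0, -0.004, 0], [0, 0, 0]],
    [0, [0, 0, 0], [0, 0, 0]],
  ],
)

```text
t: 4.23
tool_pos: [605.4, 160.9, 177.4]
ee_rot: [0.003, 0.045, 0.999, 0.003]
ft_force: [0.1, -0.4, -0.2]
opening: 0.3
```

```bash
python3 tgt.py 7 121 175;python3 -c "
from h import *
r=optics.read_camera('scene');cv2.imwrite('pics/s3.png',cv2.resize(r['pixels'][90:330,220:460,::-1],None,fx=2.4,fy=2.4))
r=optics.read_camera('wrist');cv2.imwrite('pics/w3.png',r['pixels'][:,:,::-1])"
```

```text
t 4.23 pos [605.4 160.9 177.4] world tgt [599.6 160.9 175. ] tool delta mm [ 5.8 -0.5  2.3] turn [0.006 0.007 0.001]
bal frame now [ 12.8 121.5 177.4] F [ 0.1 -0.4 -0.2]
open 0.3
```

View pics/w3.png

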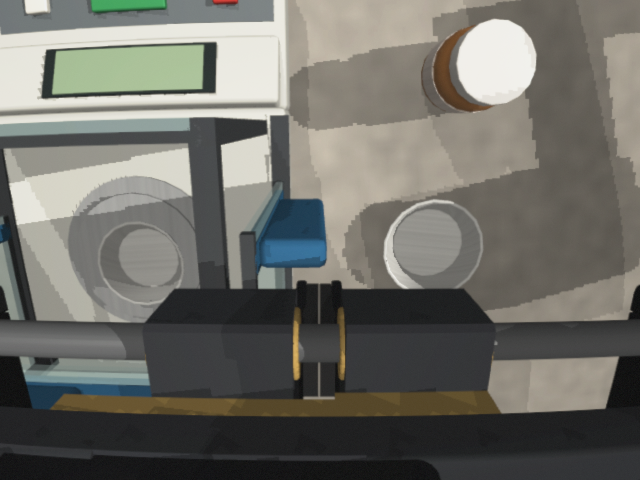

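View pics/s3.png

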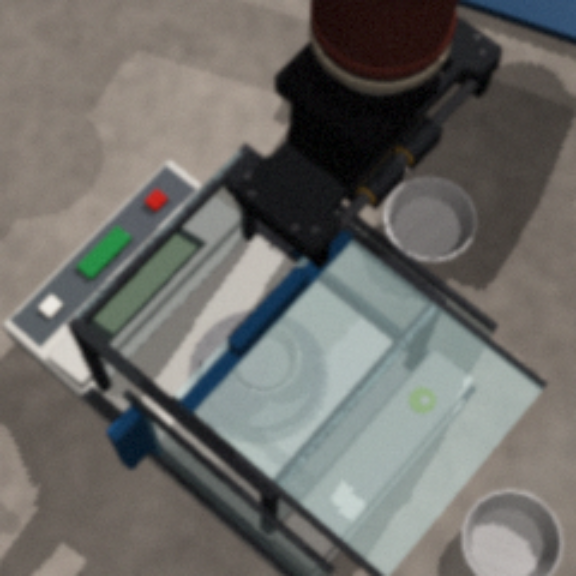

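Call:
apply_moves(
  plan=[
    [0, [0.004, -0.003, 0.002], [0, 0, 0]],
    [0, [0.006, 0, 0], [0, 0, 0]],
    [0, [0.006, 0, 0], [0, 0, 0]],
    [0, [0.006, 0, 0], [0, 0, 0]],
    [0, [0.006, 0, 0], [0, 0, 0]],
  ],
)

```text
t: 4.75
tool_pos: [576.9, 160.9, 175.4]
ee_rot: [0.005, 0.045, 0.999, 0.003]
ft_force: [0.9, -0.2, -0.7]
opening: 0.5
```

```bash
python3 tgt.py -40 120 175
```

```text
t 4.75 pos [576.9 160.9 175.4] world tgt [552.7 164.1 175. ] tool delta mm [24.4  1.1  0.2] turn [0.006 0.01  0.001]
bal frame now [-15.6 119.  175.4] F [ 0.9 -0.2 -0.7]
open 0.5
```

Call:
apply_moves(
  plan=[
    [0, [0.005, 0, 0], [0, 0, 0]],
    [0, [0.005, 0, 0], [0, 0, 0]],
    [0, [0.004, 0, 0], [0, 0, 0]],
  ],
)

```text
t: 5.0
tool_pos: [560.8, 162.3, 175.4]
ee_rot: [0.005, 0.045, 0.999, 0.003]
ft_force: [0.9, -0.3, 0.3]
opening: 0.5
```

```bash
python3 tgt.py -40 120 175; python3 -c "
from h import *
r=optics.read_camera('wrist');cv2.imwrite('pics/w4.png',r['pixels'][:,:,::-1])"
```

```text
t 5.0 pos [560.8 162.3 175.4] world tgt [552.7 164.1 175. ] tool delta mm [8.2 1.1 0.4] turn [0.006 0.011 0.001]
bal frame now [-31.8 118.9 175.4] F [ 0.9 -0.3  0.3]
open 0.5
```

View pics/w4.png

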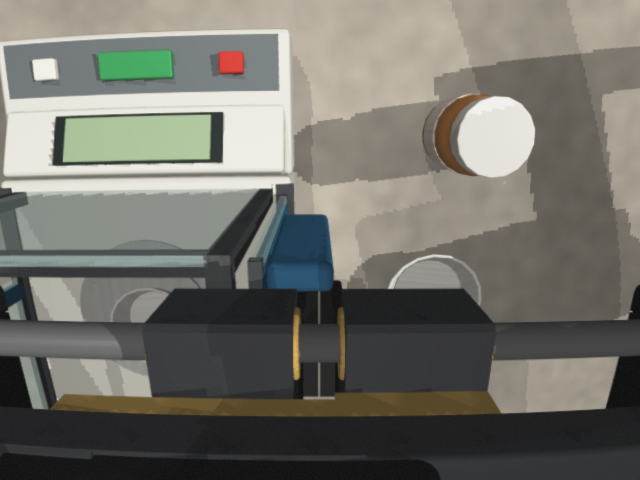

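Call:
apply_moves(
  plan=[
    [0, [0.003, 0, 0], [0, 0, 0]],
    [0, [0.003, 0, 0], [0, 0, 0]],
  ],
)

```text
t: 5.22
tool_pos: [557.7, 162.6, 175.8]
ee_rot: [0.01, 0.045, 0.999, 0.003]
ft_force: [21.1, -0.7, -13.2]
opening: 0.8
```

Call:
apply_moves(
  plan=[
    [0, [0.003, 0, 0], [0, 0, 0]],
    [0, [0.003, 0, 0], [0, 0, 0]],
  ],
)

```text
t: 5.38
tool_pos: [558.0, 162.6, 176.0]
ee_rot: [0.018, 0.045, 0.999, 0.003]
ft_force: [13.8, -0.6, -7.5]
opening: 0.5
```

Call:
apply_moves(
  plan=[
    [0, [-0.008, 0, 0], [0, 0, 0]],
    [0, [-0.012, 0.005, 0], [0, 0, 0]],
    [0, [0, 0.01, 0], [0, 0, 0]],
    [0, [0, 0, 0], [0, 0, 0]],
    [0, [0, 0, 0], [0, 0, 0]],
  ],
)

```text
t: 5.8
tool_pos: [579.2, 176.9, 176.3]
ee_rot: [0.017, 0.045, 0.999, 0.004]
ft_force: [0.4, -0.2, -0.3]
opening: 0.4
```

```bash
python3 tgt.py 63 0 250; python3 -c "
from h import *
r=optics.read_camera('wrist');cv2.imwrite('pics/w5.png',r['pixels'][:,:,::-1])"
```

```text
t 5.8 pos [579.2 176.9 176.3] world tgt [644.3  35.3 250. ] tool delta mm [ -80.2 -134.5  -72.3] turn [0.009 0.034 0.   ]
bal frame now [-14.8 135.1 176.3] F [ 0.4 -0.2 -0.3]
open 0.4
```

View pics/w5.png

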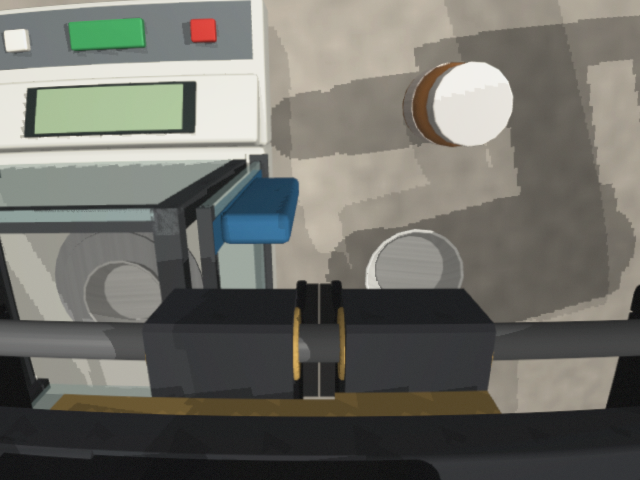

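Call:
apply_moves(
  plan=[
    [0, [0, 0, -0.04], [0.009, 0.034, 0]],
    [0, [-0.01, -0.01, -0.035], [0, 0, 0]],
    [0, [-0.025, -0.03, 0], [0, 0, 0]],
    [0, [-0.025, -0.03, 0], [0, 0, 0]],
    [0, [-0.02, -0.03, 0], [0, 0, 0]],
    [0, [0, -0.03, 0], [0, 0, 0]],
    [0, [0, 0, 0], [0, 0, 0]],
    [0, [0, 0, 0], [0, 0, 0]],
  ],
)

```text
t: 6.52
tool_pos: [641.4, 36.8, 250.5]
ee_rot: [-0.006, 0.042, 0.999, -0.001]
ft_force: [-0.2, 0.6, 0.0]
opening: 0.4
```

```bash
python3 tgt.py 63 0 250; python3 -c "
from h import *
r=optics.read_camera('wrist');r=optics.read_camera('wrist');cv2.imwrite('pics/w6.png',r['pixels'][:,:,::-1]);print(robot.sense()['tool_pos'])"
```

```text
t 6.52 pos [641.4  36.8 250.5] world tgt [644.3  35.3 250. ] tool delta mm [-3.  -1.3  0.5] turn [-0.003 -0.012  0.008]
bal frame now [ 60.    1.3 250.5] F [-0.2  0.6  0. ]
open 0.4
[641.20784736  37.89865091 250.50036095]
```

View pics/w6.png

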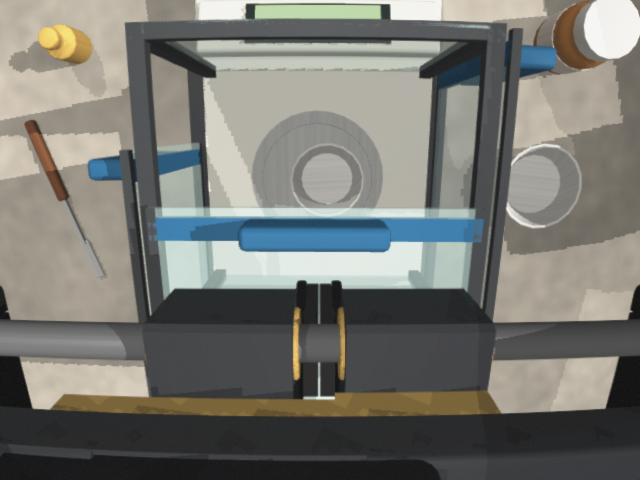

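```bash
python3 - <<'E'
from h import *
r=optics.read_camera('wrist')
p=np.array([581.6,41,-0.091]);c,s=np.cos(p[2]),np.sin(p[2])
for uv,z in [((240,251),232),((390,250),232),((315,225),232),((315,251),232),((89,162),190),((89,180),190),((110,178),190)]:
    w=atz(r,uv,z);d=w[:2]-p[:2];print(uv,np.round([c*d[0]+s*d[1],-s*d[0]+c*d[1]],1))
cv2.imwrite('pics/w6c.png',cv2.resize(r['pixels'][120:280,70:290,::-1],None,fx=3.5,fy=3.5))
E
python3 tgt.py 63 0 220
```

```text
(240, 251) [ 42.  -32.7]
(390, 250) [40.8 35.6]
(315, 225) [29.5  1.4]
(315, 251) [41.7  1.5]
(89, 162) [   4.8 -122.6]
(89, 180) [  14.6 -123.8]
(110, 178) [  13.5 -111.5]
t 6.67 pos [641.2  38.7 250.5] world tgt [644.3  35.3 220. ] tool delta mm [-3.8 -3.1 30.5] turn [-0.003 -0.012  0.01 ]
bal frame now [ 59.5   3.1 250.5] F [-0.6  0.9 -0.1]
open 0.9
```

View pics/w6c.png

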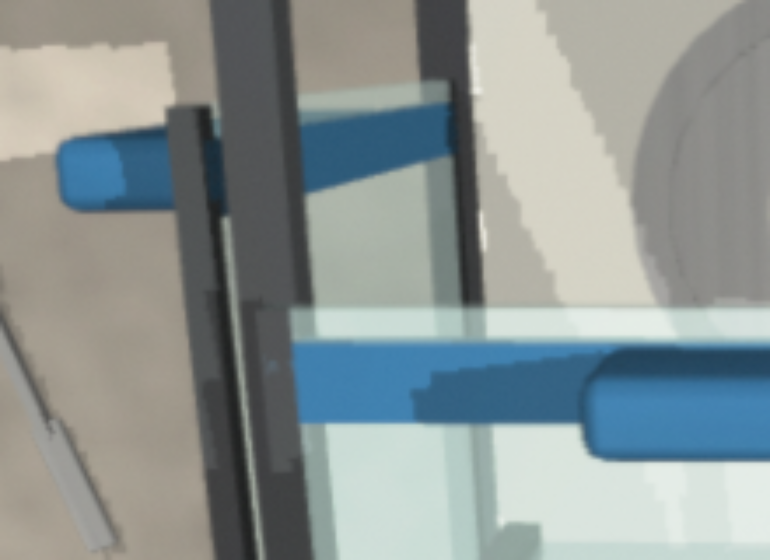

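Call:
apply_moves(
  plan=[
    [0, [-0.003, -0.002, 0.015], [0, 0, 0.01]],
    [0, [0, 0, 0.014], [0, 0, 0]],
    [0, [0, 0, 0], [0, 0, 0]],
  ],
)

```text
t: 6.92
tool_pos: [643.4, 39.8, 219.6]
ee_rot: [-0.006, 0.044, 0.999, -0.001]
ft_force: [-0.5, -0.0, -1.0]
opening: 0.1
```

```bash
python3 tgt.py -35 0 220
```

```text
t 6.92 pos [643.4  39.8 219.6] world tgt [546.7  44.2 220. ] tool delta mm [96.6 -4.1  0.7] turn [-0.002 -0.011  0.003]
bal frame now [ 61.6   4.4 219.6] F [-0.5 -0.  -1. ]
open 0.1
```

Call:
apply_moves(
  plan=[
    [0, [0.004, -0.003, 0], [0, 0, 0]],
    [0, [0.006, -0.001, 0], [0, 0, 0]],
    [0, [0.008, 0, 0], [0, 0, 0]],
    [0, [0.008, 0, 0], [0, 0, 0]],
    [0, [0.008, 0, 0], [0, 0, 0]],
    [0, [0.008, 0, 0], [0, 0, 0]],
  ],
)

```text
t: 7.42
tool_pos: [597.6, 41.2, 217.6]
ee_rot: [-0.006, 0.042, 0.999, -0.001]
ft_force: [2.6, -0.5, -1.4]
opening: 0.3
```

```bash
python3 tgt.py -35 0 220
```

```text
t 7.42 pos [597.6  41.2 217.6] world tgt [546.7  44.2 220. ] tool delta mm [51.  -1.4 -1.8] turn [-0.002 -0.012  0.006]
bal frame now [ 15.9   1.7 217.6] F [ 2.6 -0.5 -1.4]
open 0.3
```

Call:
apply_moves(
  plan=[
    [0, [0.008, 0, -0.001], [0, 0, 0]],
    [0, [0.008, 0, 0], [0, 0, 0]],
    [0, [0.008, 0, 0], [0, 0, 0]],
    [0, [0.006, 0, 0], [0, 0, 0]],
    [0, [0.004, 0, 0], [0, 0, 0]],
  ],
)

```text
t: 7.83
tool_pos: [559.0, 44.6, 220.3]
ee_rot: [-0.005, 0.042, 0.999, -0.001]
ft_force: [1.1, -0.3, -1.3]
opening: 0.3
```

```bash
python3 tgt.py -35 0 220
```

```text
t 7.83 pos [559.   44.6 220.3] world tgt [546.7  44.2 220. ] tool delta mm [12.1 -1.5  0.4] turn [-0.002 -0.01   0.006]
bal frame now [-22.9   1.6 220.3] F [ 1.1 -0.3 -1.3]
open 0.3
```

Call:
apply_moves(
  plan=[
    [0, [0.003, 0, 0], [0, 0, 0]],
    [0, [0.003, 0, 0], [0, 0, 0]],
  ],
)

```text
t: 8.0
tool_pos: [552.0, 45.2, 220.7]
ee_rot: [-0.005, 0.042, 0.999, -0.001]
ft_force: [2.2, 0.2, -1.4]
opening: 0.5
```

Call:
apply_moves(
  plan=[
    [0, [0.003, 0, 0], [0, 0, 0]],
  ],
)

```text
t: 8.08
tool_pos: [548.8, 45.5, 220.8]
ee_rot: [-0.005, 0.042, 0.999, -0.001]
ft_force: [0.1, -0.3, -1.2]
opening: 0.5
```

Call:
apply_moves(
  plan=[
    [0, [0.003, 0, 0], [0, 0, 0]],
  ],
)

```text
t: 8.17
tool_pos: [547.6, 45.6, 221.1]
ee_rot: [-0.002, 0.042, 0.999, -0.001]
ft_force: [16.5, -1.3, -11.7]
opening: 0.2
```

Call:
apply_moves(
  plan=[
    [0, [0.003, 0, 0], [0, 0, 0]],
  ],
)

```text
t: 8.25
tool_pos: [547.6, 45.6, 221.2]
ee_rot: [0.002, 0.043, 0.999, -0.001]
ft_force: [17.8, -1.1, -12.2]
opening: 0.2
```

Call:
apply_moves(
  plan=[
    [0, [-0.008, 0, 0], [0, 0, 0]],
    [0, [-0.01, 0, 0], [0, 0, 0]],
    [0, [0, 0, -0.02], [0, 0.015, 0]],
    [0, [0, 0, -0.02], [0, 0, 0]],
    [0, [0, 0, 0], [0, 0, 0]],
    [0, [0, 0, 0], [0, 0, 0]],
  ],
)

```text
t: 8.75
tool_pos: [566.6, 43.8, 260.6]
ee_rot: [-0.009, 0.043, 0.999, -0.0]
ft_force: [-0.1, 0.1, -0.5]
opening: 0.4
```

```bash
python3 tgt.py 38 -190 255; python3 -c "
from h import *
r=optics.read_camera('wrist');cv2.imwrite('pics/w7.png',r['pixels'][:,:,::-1]);print(robot.sense()['tool_pos'])"
```

```text
t 8.75 pos [566.6  43.8 260.6] world tgt [ 602.2 -151.7  255. ] tool delta mm [ -52.2 -191.7    5. ] turn [-0.002 -0.018  0.005]
bal frame now [-15.2   1.4 260.6] F [-0.1  0.1 -0.5]
open 0.4
[566.80462534  43.79280682 260.8210255 ]
```

View pics/w7.png

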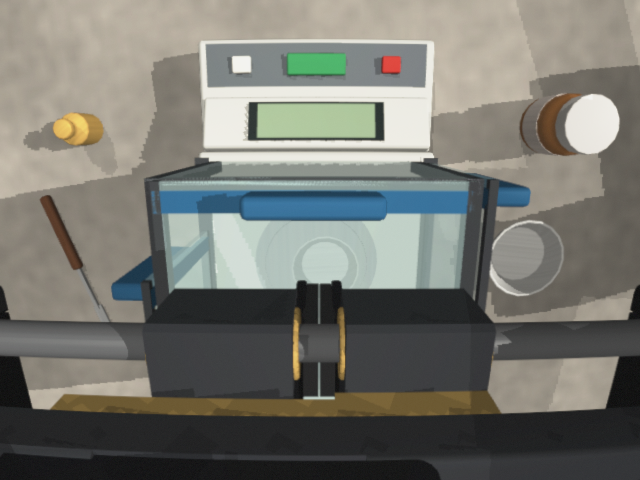

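Call:
apply_moves(
  plan=[
    [0, [-0.018, -0.03, 0], [0, -0.018, 0]],
    [0, [-0.018, -0.034, 0], [0, 0, 0]],
    [0, [-0.018, -0.034, 0], [0, 0, 0]],
    [0, [0, -0.034, 0], [0, 0, 0]],
    [0, [0, -0.03, 0], [0, 0, 0]],
    [0, [0, 0, 0.02], [0, 0, 0]],
    [0, [0, 0, 0], [0, 0, 0]],
  ],
)

```text
t: 9.38
tool_pos: [606.0, -126.8, 231.3]
ee_rot: [-0.004, 0.04, 0.999, 0.001]
ft_force: [-1.6, -0.1, -2.0]
opening: 0.5
```

```bash
python3 tgt.py 38 -150 175; python3 -c "
from h import *
r=optics.read_camera('wrist');r=optics.read_camera('wrist');cv2.imwrite('pics/w8.png',r['pixels'][:,:,::-1]);print(robot.sense()['tool_pos'])"; python3 tgt.py 38 -150 175
```

```text
t 9.38 pos [ 606.  -126.8  231.3] world tgt [ 605.8 -111.8  175. ] tool delta mm [ 0.9 14.9 56.4] turn [ 0.001 -0.009  0.011]
bal frame now [  39.6 -164.9  231.3] F [-1.6 -0.1 -2. ]
open 0.5
[ 607.90261632 -126.37255284  235.63743466]
t 9.48 pos [ 607.9 -126.4  235.6] world tgt [ 605.8 -111.8  175. ] tool delta mm [ 3.  14.4 60.6] turn [-0.001 -0.004  0.012]
bal frame now [  41.4 -164.3  235.6] F [ 0.  -0.3  0.5]
open 0.4
```

View pics/w8.png

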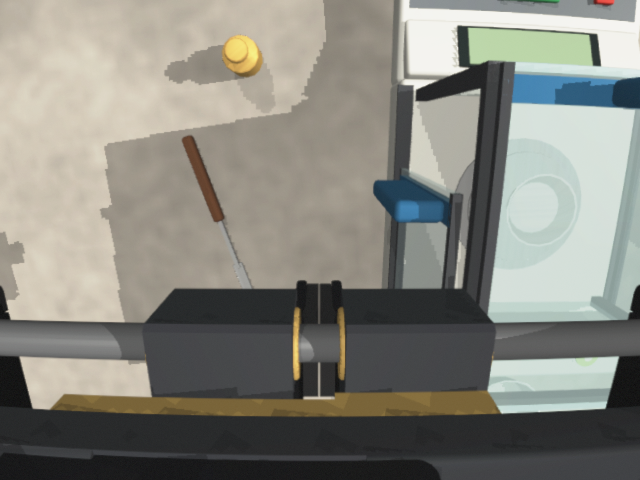

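Call:
apply_moves(
  plan=[
    [0, [0, 0, 0.03], [0, 0, 0.012]],
    [0, [0, 0, 0.03], [0, 0, 0]],
    [0, [0, 0.016, 0], [0, 0, 0]],
    [0, [0, 0.016, 0], [0, 0, 0]],
    [0, [0, 0.01, 0], [0, 0, 0]],
    [0, [0, 0, 0], [0, 0, 0]],
    [0, [0, 0, 0], [0, 0, 0]],
  ],
)

```text
t: 10.07
tool_pos: [614.9, -77.2, 180.0]
ee_rot: [0.002, 0.042, 0.999, -0.001]
ft_force: [0.7, -0.5, 0.2]
opening: 0.5
```

```bash
python3 tgt.py 30 -119 175; python3 -c "
from h import *
r=optics.read_camera('wrist');cv2.imwrite('pics/w9.png',r['pixels'][:,:,::-1]);print(robot.sense()['tool_pos'])"; python3 tgt.py 30 -119 175
```

```text
t 10.07 pos [614.9 -77.2 180. ] world tgt [600.7 -80.2 175. ] tool delta mm [14.  -4.2  4.9] turn [-0.002  0.005  0.008]
bal frame now [  43.9 -114.6  180. ] F [ 0.7 -0.5  0.2]
open 0.5
[615.12998717 -77.25696179 180.2534416 ]
t 10.12 pos [615.1 -77.3 180.3] world tgt [600.7 -80.2 175. ] tool delta mm [14.2 -4.2  5.2] turn [-0.001  0.005  0.007]
bal frame now [  44.1 -114.7  180.3] F [ 0.6 -0.7  0.6]
open 0.6
```

View pics/w9.png

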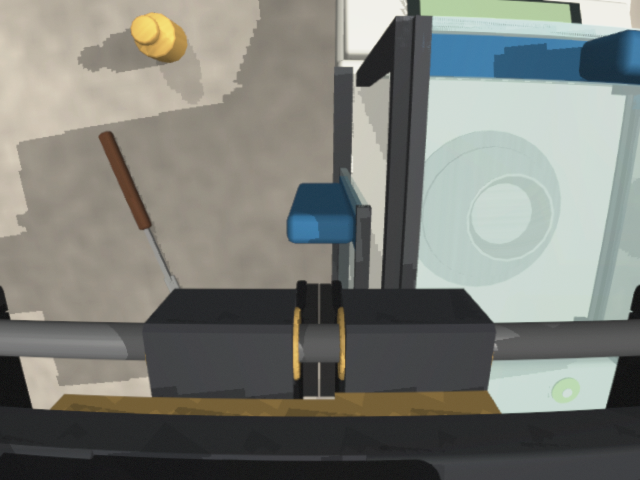

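Call:
apply_moves(
  plan=[
    [0, [0.003, -0.005, 0.004], [0, 0, 0.007]],
    [0, [0.006, 0, 0], [0, 0, 0]],
    [0, [0.006, 0, 0], [0, 0, 0]],
    [0, [0.006, 0, 0], [0, 0, 0]],
    [0, [0.006, 0, 0], [0, 0, 0]],
  ],
)

```text
t: 10.53
tool_pos: [587.5, -82.3, 177.8]
ee_rot: [0.005, 0.046, 0.999, -0.001]
ft_force: [1.8, 1.8, -0.9]
opening: 0.1
```

```bash
python3 tgt.py -35 -119 175; python3 -c "
from h import *
r=optics.read_camera('wrist');cv2.imwrite('pics/w10.png',r['pixels'][:,:,::-1])"
```

```text
t 10.53 pos [587.5 -82.3 177.8] world tgt [535.9 -74.3 175. ] tool delta mm [52.1  3.1  2.3] turn [-0.002  0.01  -0.002]
bal frame now [  17.1 -122.2  177.8] F [ 1.8  1.8 -0.9]
open 0.1
```

View pics/w10.png

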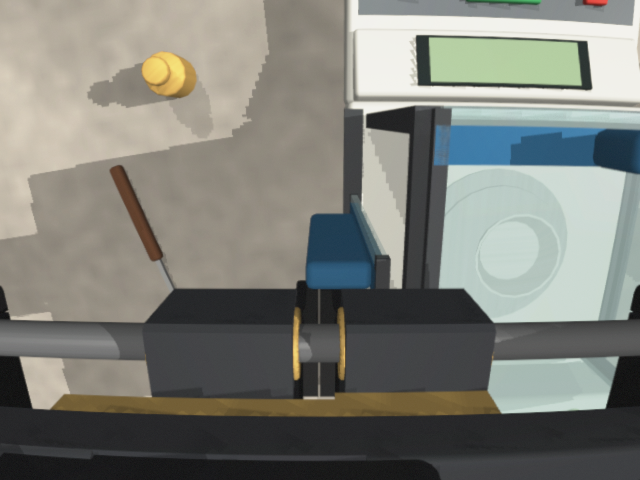

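Call:
apply_moves(
  plan=[
    [0, [0.007, 0, 0.001], [0, 0, 0]],
    [0, [0.007, 0, 0], [0, 0, 0]],
    [0, [0.007, 0, 0], [0, 0, 0]],
    [0, [0.006, 0, 0], [0, 0, 0]],
    [0, [0.004, 0, 0], [0, 0, 0]],
  ],
)

```text
t: 11.0
tool_pos: [553.3, -79.7, 177.4]
ee_rot: [0.006, 0.047, 0.999, -0.002]
ft_force: [1.9, -0.0, 0.4]
opening: 0.7
```

```bash
python3 tgt.py -35 -119 175
```

```text
t 11.0 pos [553.3 -79.7 177.4] world tgt [535.9 -74.3 175. ] tool delta mm [17.8  3.7  2.2] turn [-0.003  0.012 -0.002]
bal frame now [ -17.2 -122.8  177.4] F [ 1.9 -0.   0.4]
open 0.7
```

Call:
apply_moves(
  plan=[
    [0, [0.004, 0.001, 0.001], [0, 0, 0]],
    [0, [0.004, 0, 0], [0, 0, 0]],
  ],
)

```text
t: 11.17
tool_pos: [544.6, -78.1, 176.7]
ee_rot: [0.007, 0.047, 0.999, -0.002]
ft_force: [1.2, 0.0, 0.3]
opening: 0.6
```

Call:
apply_moves(
  plan=[
    [0, [0.003, 0, 0], [0, 0, 0]],
  ],
)

```text
t: 11.25
tool_pos: [541.1, -77.8, 176.6]
ee_rot: [0.006, 0.047, 0.999, -0.002]
ft_force: [1.0, -0.6, 1.0]
opening: 0.6
```

Call:
apply_moves(
  plan=[
    [0, [0.003, 0, 0], [0, 0, 0]],
  ],
)

```text
t: 11.33
tool_pos: [537.8, -77.5, 176.6]
ee_rot: [0.007, 0.047, 0.999, -0.002]
ft_force: [0.6, -0.9, 1.3]
opening: 0.9
```

Call:
apply_moves(
  plan=[
    [0, [0.003, 0, 0], [0, 0, 0]],
  ],
)

```text
t: 11.42
tool_pos: [536.8, -77.4, 177.0]
ee_rot: [0.009, 0.047, 0.999, -0.002]
ft_force: [18.7, -1.9, -10.9]
opening: 0.6
```

Call:
apply_moves(
  plan=[
    [0, [0.003, 0, 0], [0, 0, 0]],
  ],
)

```text
t: 11.5
tool_pos: [536.9, -77.4, 177.1]
ee_rot: [0.014, 0.047, 0.999, -0.003]
ft_force: [18.0, -1.5, -12.1]
opening: 0.8
```

Call:
apply_moves(
  plan=[
    [0, [-0.008, 0, 0], [0, 0, 0]],
    [0, [-0.01, -0.006, 0], [0, 0, 0]],
    [0, [0, -0.012, -0.02], [0, 0.015, 0]],
    [0, [0, -0.01, -0.035], [0, 0, 0]],
    [0, [0, 0, -0.035], [0, 0, 0]],
    [0, [0, 0, 0], [0, 0, 0]],
    [0, [0, 0, 0], [0, 0, 0]],
  ],
)

```text
t: 12.08
tool_pos: [549.6, -108.8, 267.1]
ee_rot: [-0.001, 0.047, 0.999, -0.001]
ft_force: [0.1, -0.2, -0.7]
opening: 0.5
```

```bash
python3 tgt.py -143 0 260; python3 -c "
from h import *
r=optics.read_camera('wrist');cv2.imwrite('pics/w11.png',r['pixels'][:,:,::-1])
r=optics.read_camera('top');cv2.imwrite('pics/t11.png',cv2.resize(r['pixels'][110:350,200:440,::-1],None,fx=2.4,fy=2.4))"
```

```text
t 12.08 pos [ 549.6 -108.8  267.1] world tgt [439.2  54.  260. ] tool delta mm [125.  151.9   6.9] turn [-0.002 -0.002 -0.002]
bal frame now [ -18.3 -152.1  267.1] F [ 0.1 -0.2 -0.7]
open 0.5
```

View pics/w11.png

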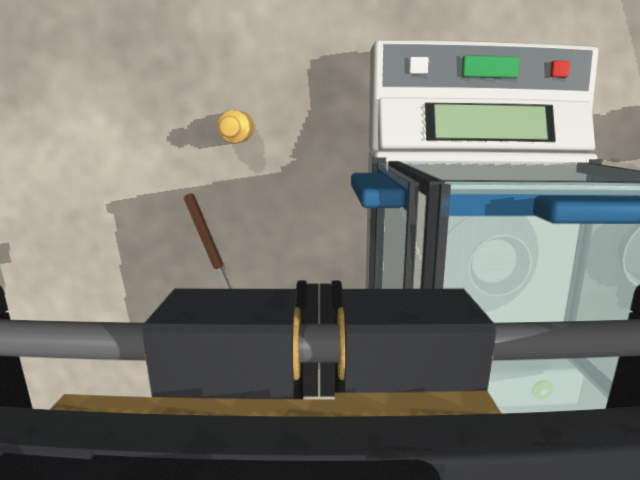

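View pics/t11.png

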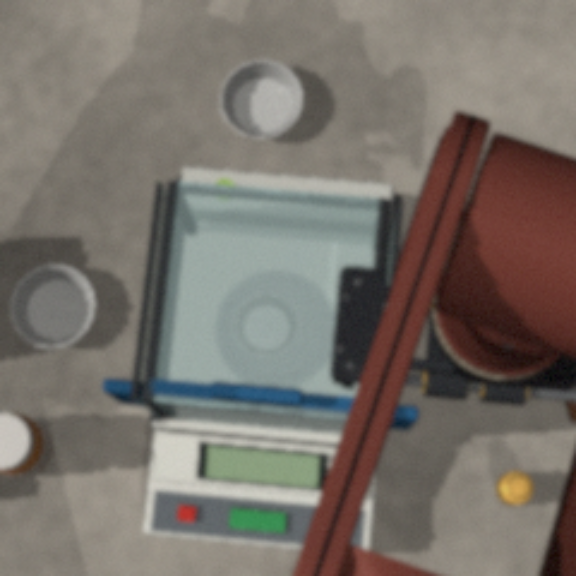

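```bash
cat > key.py <<'E'
from h import *
r=optics.read_camera('wrist');r=optics.read_camera('wrist')
p=np.array([581.6,41,-0.091]);c,s=np.cos(p[2]),np.sin(p[2])
h=cv2.cvtColor(r['pixels'],cv2.COLOR_RGB2HSV)
for nm,lo,hi in [("green",(60,150,60),(80,255,255)),("red",(0,150,100),(6,255,255))]:
    m=cv2.inRange(h,lo,hi);k,l,st,cen=cv2.connectedComponentsWithStats(m)
    for i in range(1,k):
        if st[i,4]>150:
            w=atz(r,cen[i],50);d=w[:2]-p[:2];print(nm,st[i],np.round(w,1),np.round([c*d[0]+s*d[1],-s*d[0]+c*d[1]],1))
print(robot.sense()['tool_pos'])
E
python3 key.py
```

```text
red [551  62  18  16 262] [444.2 116.   50. ] [-143.7   62.2]
[ 548.68398343 -107.86802089  264.96324843]
```

Call:
apply_moves(
  plan=[
    [0, [0.02, 0.026, 0], [0, 0, 0]],
    [0, [0.02, 0.026, 0], [0, 0, 0]],
    [0, [0.02, 0.026, 0], [0, 0, 0]],
    [0, [0.018, 0.026, 0], [0, 0, 0]],
    [0, [0.018, 0.022, 0], [0, 0, 0]],
    [0, [0.01, 0.01, 0], [0, 0, 0]],
    [0, [0, 0, 0], [0, 0, 0]],
    [0, [0, 0, 0], [0, 0, 0]],
  ],
)

```text
t: 12.95
tool_pos: [446.2, 43.0, 253.5]
ee_rot: [-0.012, 0.046, 0.999, 0.0]
ft_force: [0.3, -0.2, -0.2]
opening: 0.5
```

```bash
python3 key.py; python3 tgt.py -143 0 75; python3 -c "
from h import *
r=optics.read_camera('wrist');cv2.imwrite('pics/w12.png',r['pixels'][:,:,::-1])"
```

```text
red [391 198  18  15 259] [443.8 116.6  50. ] [-144.1   62.7]
[446.80897919  42.26295894 253.66725308]
t 13.05 pos [446.8  42.3 253.7] world tgt [439.2  54.   75. ] tool delta mm [  4.3  11.  178.8] turn [-0.    -0.025 -0.004]
bal frame now [-134.3  -11.   253.7] F [0.7 0.1 0.3]
open 0.7
```

View pics/w12.png

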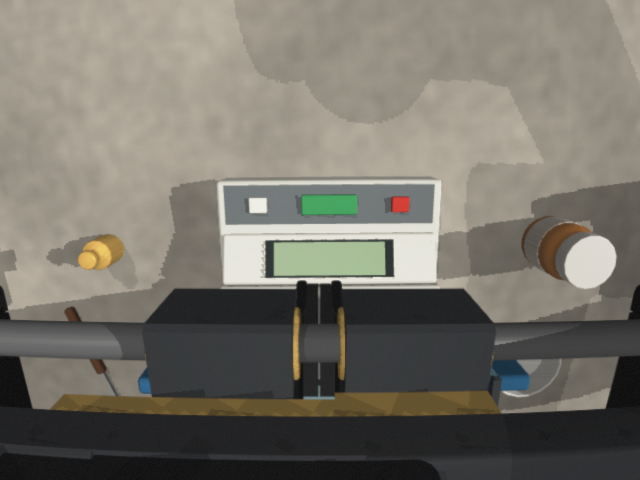

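Call:
apply_moves(
  plan=[
    [0, [0.005, 0.01, 0.02], [0, -0.025, -0.004]],
    [0, [0, 0.003, 0.035], [0, 0, 0]],
    [0, [0, 0, 0.035], [0, 0, 0]],
    [0, [0, 0, 0.03], [0, 0, 0]],
    [0, [0, 0, 0.015], [0, 0, 0]],
    [0, [0, 0, 0], [0, 0, 0]],
    [0, [0, 0, 0], [0, 0, 0]],
  ],
)

```text
t: 13.68
tool_pos: [450.2, 48.4, 116.4]
ee_rot: [0.005, 0.051, 0.999, -0.001]
ft_force: [0.3, -0.5, 0.5]
opening: 0.7
```

```bash
python3 tgt.py -143.5 -1 75
```

```text
t 13.68 pos [450.2  48.4 116.4] world tgt [438.6  53.   75. ] tool delta mm [12.4  3.5 41.3] turn [-0.002  0.009 -0.01 ]
bal frame now [-131.5   -4.6  116.4] F [ 0.3 -0.5  0.5]
open 0.7
```

Call:
apply_moves(
  plan=[
    [0, [0.01, 0.003, 0], [0, 0.009, -0.01]],
    [0, [0.003, 0.001, 0.015], [0, 0, 0]],
    [0, [0, 0, 0.015], [0, 0, 0]],
    [0, [0, 0, 0.007], [0, 0, 0]],
    [0, [0, 0, 0], [0, 0, 0]],
    [0, [0, 0, 0], [0, 0, 0]],
  ],
)

```text
t: 14.18
tool_pos: [442.5, 52.2, 86.4]
ee_rot: [0.005, 0.046, 0.999, -0.001]
ft_force: [1.1, -0.4, 0.5]
opening: 0.2
```

```bash
python3 tgt.py -143.5 -1 56;python3 -c "
from h import *
r=optics.read_camera('wrist');cv2.imwrite('pics/w13.png',r['pixels'][:,:,::-1])"; python3 tgt.py -143.5 -1 56
```

```text
t 14.18 pos [442.5  52.2  86.4] world tgt [438.6  53.   56. ] tool delta mm [ 4.2  0.6 30.4] turn [-0.002  0.01  -0.001]
bal frame now [-139.6   -1.5   86.4] F [ 1.1 -0.4  0.5]
open 0.2
t 14.23 pos [442.7  52.2  86.6] world tgt [438.6  53.   56. ] tool delta mm [ 4.5  0.6 30.5] turn [-0.002  0.01  -0.001]
bal frame now [-139.3   -1.5   86.6] F [-0.3 -0.5  1. ]
open 0.5
```

View pics/w13.png

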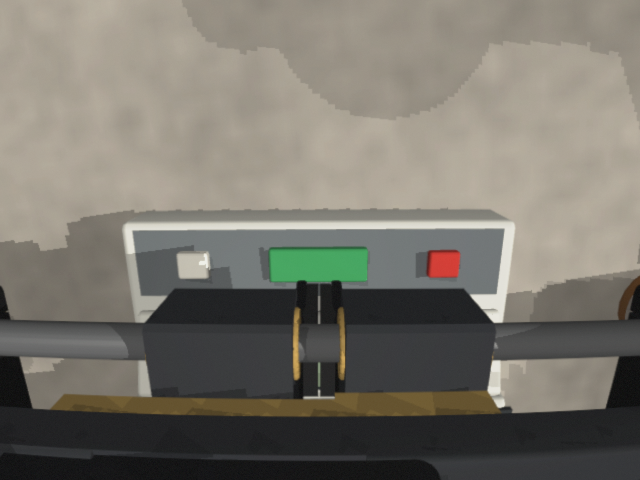

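```bash
python3 - <<'E'
from h import *
r=optics.read_camera('wrist')
print(atz(r,(318,265),50),robot.sense()['tool_pos'])
E
```

```text
[438.20464832  53.29002624  50.        ] [442.80280951  52.16728727  86.59439294]
```

Call:
apply_moves(
  plan=[
    [0, [0.004, 0.001, 0.01], [0, 0.008, 0]],
    [0, [0.001, 0, 0.01], [0, 0, 0]],
    [0, [0, 0, 0.004], [0, 0, 0]],
    [0, [0, 0, 0], [0, 0, 0]],
    [0, [0, 0, 0], [0, 0, 0]],
  ],
)

```text
t: 14.7
tool_pos: [438.9, 53.7, 62.1]
ee_rot: [0.002, 0.046, 0.999, -0.001]
ft_force: [0.5, -1.1, -0.2]
opening: 0.2
```

```bash
python3 tgt.py -143.5 -1 50
```

```text
t 14.7 pos [438.9  53.7  62.1] world tgt [438.6  53.   50. ] tool delta mm [ 0.3 -0.7 12.1] turn [-0.002  0.005 -0.001]
bal frame now [-143.2   -0.3   62.1] F [ 0.5 -1.1 -0.2]
open 0.2
```

Over the key centre. Confirm the doors are shut, then press slowly.

```bash
python3 -c "
from h import *
r=optics.read_camera('scene');cv2.imwrite('pics/s14.png',cv2.resize(r['pixels'][110:350,210:450,::-1],None,fx=2.4,fy=2.4,interpolation=cv2.INTER_CUBIC))"
```

```text
(no output)
```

View pics/s14.png

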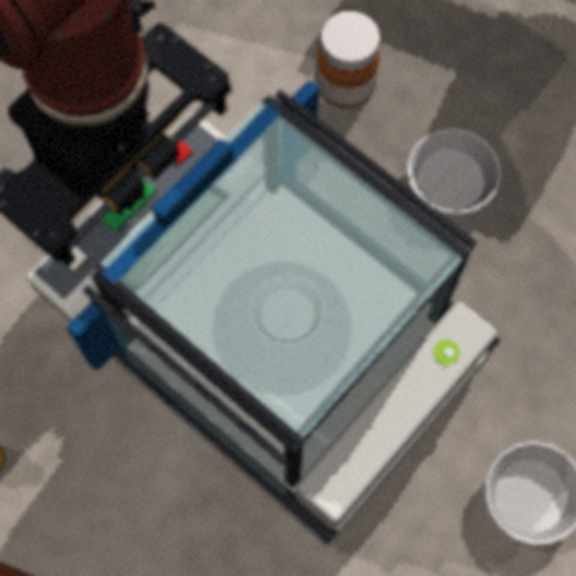

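Call:
apply_moves(
  plan=[
    [0, [0, 0, 0.006], [0, 0, 0]],
    [0, [0, 0, 0.003], [0, 0, 0]],
    [0, [0, 0, 0], [0, 0, 0]],
  ],
)

```text
t: 15.0
tool_pos: [439.3, 53.7, 52.5]
ee_rot: [0.003, 0.046, 0.999, -0.001]
ft_force: [-0.4, 1.3, -0.4]
opening: 0.5
```

Call:
apply_moves(
  plan=[
    [0, [0, 0, 0.002], [0, 0, 0]],
    [0, [0, 0, 0.002], [0, 0, 0]],
  ],
)

```text
t: 15.17
tool_pos: [439.5, 53.7, 48.5]
ee_rot: [0.003, 0.046, 0.999, -0.001]
ft_force: [-1.4, 0.0, 2.9]
opening: 0.5
```

Call:
apply_moves(
  plan=[
    [0, [0, 0, 0.0015], [0, 0, 0]],
    [0, [0, 0, 0], [0, 0, 0]],
  ],
)

```text
t: 15.33
tool_pos: [439.6, 53.6, 47.0]
ee_rot: [0.003, 0.046, 0.999, -0.001]
ft_force: [-1.6, 0.5, 3.9]
opening: 0.3
```

Call:
apply_moves(
  plan=[
    [0, [0, 0, 0.0012], [0, 0, 0]],
    [0, [0, 0, 0], [0, 0, 0]],
    [0, [0, 0, 0], [0, 0, 0]],
  ],
)

```text
t: 15.58
tool_pos: [439.6, 53.7, 46.7]
ee_rot: [0.002, 0.046, 0.999, -0.001]
ft_force: [-1.5, -0.1, 4.7]
opening: 0.5
```

Call:
apply_moves(
  plan=[
    [0, [0, 0, 0.001], [0, 0, 0]],
    [0, [0, 0, 0], [0, 0, 0]],
    [0, [0, 0, 0], [0, 0, 0]],
  ],
)

```text
t: 15.83
tool_pos: [439.6, 53.7, 46.6]
ee_rot: [0.002, 0.046, 0.999, -0.001]
ft_force: [-2.3, 0.1, 4.5]
opening: 0.2
```

Call:
apply_moves(
  plan=[
    [0, [0, 0, 0.002], [0, 0, 0]],
  ],
)

```text
t: 15.92
tool_pos: [439.9, 53.6, 45.7]
ee_rot: [0.002, 0.046, 0.999, -0.001]
ft_force: [-13.3, -0.1, 34.6]
opening: 0.6
```

Call:
apply_moves(
  plan=[
    [0, [0, 0, 0.0005], [0, 0, 0]],
    [0, [0, 0, 0], [0, 0, 0]],
  ],
)

```text
t: 16.08
tool_pos: [439.8, 53.6, 46.7]
ee_rot: [0.001, 0.046, 0.999, -0.001]
ft_force: [-1.6, -0.1, 3.5]
opening: 0.4
```

Bottomed out (force rose sharply). Release: lift up and back towards the robot.

Call:
apply_moves(
  plan=[
    [0, [0, 0, -0.008], [0, 0, 0]],
    [0, [0, 0, -0.015], [0, 0, 0]],
    [0, [0, 0, -0.025], [0, 0, 0]],
    [0, [0.015, 0, -0.03], [0, 0, 0]],
    [0, [0.03, 0, -0.025], [0, 0, 0]],
    [0, [0.03, 0, -0.02], [0, 0, 0]],
    [0, [0, 0, 0], [0, 0, 0]],
    [0, [0, 0, 0], [0, 0, 0]],
  ],
)

```text
t: 16.75
tool_pos: [364.0, 60.8, 177.4]
ee_rot: [0.006, 0.046, 0.999, -0.001]
ft_force: [-0.2, -0.3, -1.2]
opening: 0.5
```

```bash
python3 tgt.py -143.5 -1 50; python3 -c "
from h import *
a=optics.read_camera('scene');b=optics.read_camera('top')
c=np.hstack([cv2.resize(x,(400,400),interpolation=cv2.INTER_CUBIC) for x in (a['pixels'][110:350,180:420,::-1],b['pixels'][110:350,200:440,::-1])])
cv2.imwrite('pics/f.png',c)
r=optics.read_camera('wrist');cv2.imwrite('pics/wf.png',r['pixels'][:,:,::-1])"
```

```text
t 16.75 pos [364.   60.8 177.4] world tgt [438.6  53.   50. ] tool delta mm [-73.6  -0.7 128.3] turn [-0.002  0.011 -0.001]
bal frame now [-218.6   -0.   177.4] F [-0.2 -0.3 -1.2]
open 0.5
```

View pics/f.png

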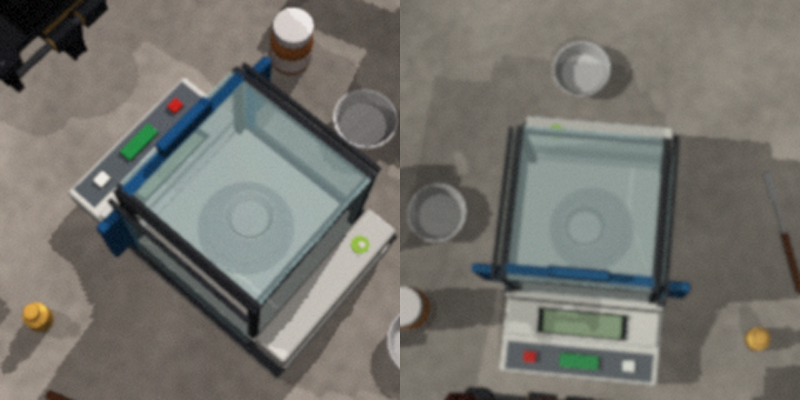

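View pics/wf.png

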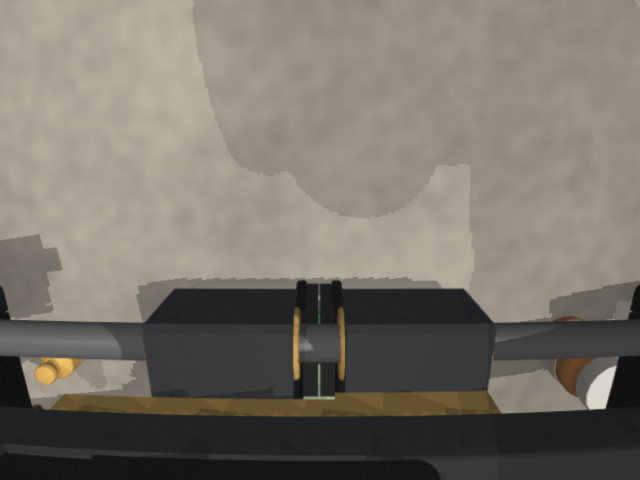

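```bash
python3 -c "
from cell import robot
print(robot.finish_job())"
```

```text
the job is handed in; nothing more can be done
None
```

I pushed the left, top and right doors shut by their blue grips. With the shield closed, I pressed the green tare key down to its stop, let it up and backed the arm away. I handed the job in at about 17 s of robot time, within the 58 s limit.

- **Doors:** each one came up against its hard stop. The push along the balance peaked at about 18–21 N, under the 30 N that would slide it. The last pictures show all three doors shut, with their grips in line at the front.
- **Balance and dish:** the red key sits at the same pixel as at the start, (278, 324) in the top view, so the balance shows no movement. The dish is still central on the pan. The red and white keys, jar, weight and spatula were not touched.
- **Tare key:** it was held nearly fully down at about 4–5 N. A last 2 mm step to confirm the stop hit it harder than I meant, about 37 N in total for a moment (35 N down, 13 N sideways). It looks up again in the final pictures, but I had no direct reading of its travel.
- **Disagreements:** the wrist camera put the balance about 4 mm further left than the two fixed cameras. I split the difference and checked by eye before each push. The two-view height of the tare key came out at 42 mm, against 50 mm in the text. I met the key at about 50 mm when pressing, which agrees with the text.

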